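# Uncover the stopcock and push it shut

### The arm

A 7-joint arm with a two-finger parallel gripper is mounted at the origin on a cart in front of the work surface, level with it; the furniture and walls round the work are solid. World frame = base frame: x ahead of the robot, y to its left, z up, the work surface at z = 0. Lengths are in m, angles in rad, forces in N, time in s.
With the tool pointing down it reaches from about 0.4 to 0.85 m from the base axis. Payload 10.4 kg.
Tool frame: the origin (TCP) lies on the mounting face of the last link; the fingertips stand 173 mm ahead of it and the grasp point (between the pads) lies 155 mm ahead of it (manip.tip_extent is the distance from the TCP to the fingertips, in m); z points along the fingers, y is the line along which they close (so a half turn about z gives the same grasp; the last joint's range is limited). The gripper opens to 85 mm and grips with 20 to 120 N. Pads are 22 mm wide; open, the fingers measure 114 mm over their backs; the gripper's body (76 mm by 85 mm) begins 54 mm behind the grasp point. The pads swing forward as they close: fully open they stand 13 mm farther back than shut.
Start: joints at [1.215, 0.332, -0.065, 1.46, 0.022, 1.35, -0.088], TCP at [0.204, -0.591, 0.405] pointing down, gripper open.
Joint ranges: [-2.6, 2.6], [-0.5, 2.12], [-1.47, 1.34], [0.16, 2.42], [-1.27, 4.41], [0.06, 2.06], [-2.6, 2.6]. Speed limits (rad/s): [2.22, 2.22, 2.79, 2.79, 3.14, 3.14, 3.14].

### API

Orientations are given as a unit quaternion [x, y, z, w].
In Python, from workcell import manip gives the robot as it stands.
- The arm moves only by the tool move_arm, never from a script. Its argument "plan" is one flat list of numbers, 7 for each row, row after row: the turn, a rotation vector about the tool's x, y, z in rad, then the shift along the tool's x, y, z in m, then the finger opening in m, from 0 to 0.0854. In form: [ax, ay, az, dx, dy, dz, gripper, ax, ay, az, dx, dy, dz, gripper, ...]. A call has 1 to 12 rows; each row is the pose to reach, as a shift and turn from the pose commanded when the call began, along the tool's axes at that moment; what a row does not reach only later rows make up. A row lasts 1/8 s, in which the tool goes at most 62.5 mm and 10.7 degrees, less where a joint would pass 70% of its speed; a pose out of reach is approached as far as the arm can. A call with a gripper value outside its range is refused whole. The fingers move at their own pace and stop on an object; "squeeze" is the grip in N (left out, the last holds). Time passes only in rows, so rows that repeat a pose let the fingers close. It gives the time, the measured TCP pose, the force, the opening and the grip force at its end, in the units of the state.
- manip.get_obs(): the state, without advancing time (a new reading comes with each control period).
- manip.camera(name): name is "scene" or "top" or "wrist"; returns a dict with "color" (480x640x3 uint8, red, green, blue), "fx", "fy", "cx", "cy" (pixels), "cam_to_world" (4x4, takes a point from camera to world coordinates); the wrist camera has in their place "mount" (4x4, takes a point from camera to tool coordinates, whose origin is the TCP and whose axes are the flange's). Camera axes: x right, y down, z forward; pixel columns grow to the right and rows downward; lengths in m; the calibration is good to about 2 mm. A picture is of the moment at which its call begins: read the wrist's pose just before it. There is no depth.
- manip.hand_in(): hands the job in; it is judged then, once.
Trained networks look in a picture, given as the dict that the camera call returned (one of the last four; its "shot" number tells which), for a name from the list of things; names that differ only in an ending like _2 or _b are one class to them, and where a whole thing is asked for, a point or a joint stands for the part that bears it (a point fixed in the world has none). Each returns a list of dicts, best first, with "conf" (0 to 1); they miss things now and then, are a little off and sometimes report something else, mostly with a low value. They report only what shows in the picture. A call takes as long as a camera call.
- manip.look_for(picture, label): "position" ([x, y, z] in m, in the coordinates of the camera as it stood for that picture, good to about 4 mm: the middle of the surface that is visible of it).
- manip.silhouettes(picture, label): "pixels" (480x640 bool, what is visible of it).
- manip.tip_of(picture, label): "position" ([x, y, z] in m, in the coordinates of the camera as it stood for that picture, good to about 4 mm: a listed point, or the origin of a listed thing).
The state is a dict: "clock": time; "joint_pos": joint angles; "joint_velocities": joint speeds; "tau": joint torques, N m; "position": TCP position; "ee_rot": TCP orientation; "ft_force": force on the tool from outside, world axes, zero at the start; "torque": the same for the moment, N m; "grip_width": opening from 0.0 (shut) to 1.0 (fully open); "grasp_force": force on a finger pad.
Only numpy, scipy, OpenCV 4.12 (cv2) and the standard library are available. Lean on these libraries where they do the work, as an engineer would, in place of code of your own. Each camera call takes 0.05 s, during which the arm holds its last target. There are 200 camera calls.

### The job

The valve box on the bench has three stopcocks in a row; the one to shut, whose black handle ends in a round disc, is hidden under the grey sliding cover. Push the cover aside along its track by its raised rib until that handle is completely uncovered and has room to swing, then push the handle clockwise, seen from above, a quarter turn until it is fully shut against its stop. Only push with the fingers: do not lift the cover, leave the other two handles open, and do not disturb the things standing round the box.

Things in the scene. Friction and masses are not known exactly. Their poses are not given: they have to be found in the camera images.
- valve_box: fixed aluminium box, 146 (x) x 368 (y) x 66 mm; origin under its centre, x to its back, y to its left along its length. Open well 110 x 340 mm, white floor at z 10 mm, pipes in it up to 26 mm. Rails beside the well, 56 mm high, carry the cover; lips and end walls 66 mm high. Three stopcocks at x 15, y -105, 0, 105 mm: the disc one may be any. 20 mm hose barbs at the front
- cover: loose grey plate 126 (x) x 112 (y) x 5 mm, 0.2 to 0.4 kg, slides on the rails along the box's y, its centre from y -114 to 114 mm, 2 mm play each side in x. Origin at the centre of its underside, 56 mm above the worktop; axes as the box's. A rib across its middle, 64 (x) x 10 (y) mm, stands to 27 mm above the origin. It starts over the disc stopcock, within 7 mm in y
- disc_valve: brass stopcock fixed in the valve box, turned the same way as the box. Origin on its vertical turning axis at the well floor, 10 mm above the worktop; carries the handle to be shut
- disc_handle (a joint): angle of the lever of the stopcock to be shut: 0 = open, lever points to the box's own -x; grows clockwise seen from above; 1.571 = shut against its stop, lever points to the box's own +y. Starts at 0 to 0.2; stays where it is left; turns with about 0.05 N m
- disc_handle_tip (a point): point on the disc's axis, 46 mm above the worktop, 36 mm from the turning axis of the lever to be shut. The disc is 26 mm across, from 34 to 48 mm above the worktop; the lever bar is 12 mm wide, 35 to 45 mm above the worktop
- bar_valve_a: brass stopcock fixed in the valve box, turned the same way as the box. Origin on its vertical turning axis at the well floor, 10 mm above the worktop; has a plain straight bar lever 12 mm wide reaching 42 mm from its axis, 35 to 45 mm above the worktop, no disc. Must stay open
- bar_handle_a (a joint): angle of the lever of plain stopcock a: 0 = open, lever points to the box's own -x; grows clockwise seen from above; 1.571 = shut against its stop, lever points to the box's own +y. Starts at 0 to 0.2; stays where it is left; turns with about 0.05 N m
- bar_valve_b: brass stopcock fixed in the valve box, turned the same way as the box. Origin on its vertical turning axis at the well floor, 10 mm above the worktop; like bar_valve_a. Must stay open
- bar_handle_b (a joint): angle of the lever of plain stopcock b: 0 = open, lever points to the box's own -x; grows clockwise seen from above; 1.571 = shut against its stop, lever points to the box's own +y. Starts at 0 to 0.2; stays where it is left; turns with about 0.05 N m
- blue_cap_0: loose white bottle with blue cap, 33 mm across, 66 mm tall, standing near the right end of the box; origin at the centre of its underside
- stopper: loose dark rubber stopper, 42 mm across, 28 mm tall, standing near the left end of the box; origin at the centre of its underside
- salve_jar: loose white jar with black lid, 60 mm across, 41 mm tall, behind the box; origin at the centre of its underside
- dome_bottle_a: loose white bottle with domed cap, 51 mm across, 98 mm tall, behind the box; origin at the centre of its underside

How it is judged:
On the way, in this order (a step that is already met when the one before it is completed fails the run):
1. the cover is slid aside, clear of the disc handle, which is not yet shut ((y of cover in the frame of disc_valve above 0.085 m or y of cover in the frame of disc_valve below -0.085 m) and value of joint disc_handle below 1.2 rad), for 0.2 s.
2. the disc handle is pushed fully shut (value of joint disc_handle above 1.42 rad), for 0.2 s.
At the end, for the whole second after the job is handed in: Disc handle at 1.42 rad or more (stop 1.57); cover at rest, flat on its rails (within 3 mm, 0.05 rad), centre at least 85 mm along the box from that stopcock; plain handles under 0.4 rad; the four loose things within 30 mm of where they stood (value of joint disc_handle above 1.42 rad and (y of cover in the frame of disc_valve above 0.085 m or y of cover in the frame of disc_valve below -0.085 m) and z of cover in the frame of valve_box between 0.053 and 0.059 m and angle between cover's own z axis and vertical below 0.05 rad and linear speed of cover below 0.02 m/s and value of joint each of bar_handle_a, bar_handle_b below 0.4 rad and distance of each of blue_cap_0, stopper, salve_jar, dome_bottle_a from where it was at the start of the episode below 0.03 m); the robot touches nothing.
It fails at once if the cover is lifted off its rails or tipped (z of cover in the frame of valve_box above 0.064 m or angle between cover's own z axis and vertical above 0.15 rad).
It fails at once if a plain handle is turned towards shut (over 0.4 rad) (value of joint any of bar_handle_a, bar_handle_b above 0.4 rad).
It fails at once if a bystander is lifted, knocked over or shifted by more than 30 mm (distance of any of blue_cap_0, stopper, salve_jar, dome_bottle_a from where it was at the start of the episode above 0.03 m or angle between any of blue_cap_0, stopper, salve_jar, dome_bottle_a's own z axis and vertical above 0.5 rad).
It also fails if it takes over 51 s, if anything falls off the work surface, if the arm or the gripper's body presses on something with over 40 N, if the wrist force passes 120 N, or if a joint passes its speed limit or range.

## Working session

There is one attempt and no reset: what is moved stays moved. The work goes in short steps, Python scripts to look and compute and a tool call to move; the robot and the scene stay as the last step left them, time stands still between calls to the robot, and variables do not carry over. Pictures are saved under pics/ and viewed, at most 10 in all, crops included, and the job is handed in when it is done.

Besides the shell and the picture viewer there is one more tool, called as name(argument=value, ...) on one line, values as JSON. move_arm: Moves the arm, as the interface text tells. Its arguments: {"type":"object","properties":{"plan":{"type":"array","items":{"type":"number"}},"squeeze":{"type":"number"}},"required":["plan"]}

```bash
mkdir -p pics; cat > h.py <<'E'
import numpy as np, cv2
from workcell import manip
from scipy.spatial.transform import Rotation as R
def save(p,n): cv2.imwrite('pics/'+n+'.png',cv2.cvtColor(p['color'],cv2.COLOR_RGB2BGR))
def w(p,x):
    return p['cam_to_world'][:3,:3]@np.array(x)+p['cam_to_world'][:3,3]
def T(o):
    M=np.eye(4);M[:3,:3]=R.from_quat(o['ee_rot']).as_matrix();M[:3,3]=o['position'];return M
def wristpic():
    o=manip.get_obs();p=manip.camera('wrist');p['cam_to_world']=T(o)@np.array(p['mount']);return p
E
python3 - <<'E'
from h import *
np.set_printoptions(precision=4,suppress=True)
o=manip.get_obs();print(o['clock'],o['position'],o['ee_rot'],T(o)[:3,:3])
a=manip.camera('top');b=manip.camera('scene');save(a,'top');save(b,'scene')
for n,p in(('top',a),('scene',b)):
  p['cam_to_world']=np.array(p['cam_to_world']); print(n,p['fx'],p['cam_to_world'])
  for l in('valve_box','cover','disc_valve','disc_handle_tip','bar_valve_a','blue_cap_0','stopper','salve_jar','dome_bottle_a'):
    print(l,[(round(d['conf'],2),w(p,d['position'])) for d in manip.tip_of(p,l)[:3]])
E
```

```text
0.0 [ 0.2042 -0.5906  0.4039] [ 0.9862  0.1656 -0.0001 -0.0007] [[ 0.9451  0.3267 -0.0005]
 [ 0.3267 -0.9451  0.0013]
 [-0.0001 -0.0014 -1.    ]]
top 486.4804261143232 [[ 0.0264 -0.9914  0.1285  0.4373]
 [-0.9996 -0.0275 -0.0071 -0.1864]
 [ 0.0106 -0.1282 -0.9917  0.9038]
 [ 0.      0.      0.      1.    ]]
valve_box []
cover [(0.88, array([ 0.4935, -0.2163,  0.0533]))]
disc_valve []
disc_handle_tip []
bar_valve_a [(0.7, array([ 0.5219, -0.3186,  0.0084])), (0.69, array([ 0.499 , -0.1091,  0.0113]))]
blue_cap_0 [(0.89, array([ 0.5438, -0.4389, -0.0006]))]
stopper [(0.9, array([0.4649, 0.0321, 0.0003]))]
salve_jar [(0.62, array([ 0.6657, -0.356 , -0.0005]))]
dome_bottle_a [(0.71, array([ 0.6736, -0.2593, -0.0046]))]
scene 539.3587724752929 [[-0.6358 -0.5427  0.5488 -0.0399]
 [-0.7717  0.4346 -0.4643  0.2982]
 [ 0.0134 -0.7188 -0.6951  0.8404]
 [ 0.      0.      0.      1.    ]]
valve_box [(0.97, array([ 0.4947, -0.2138,  0.0008]))]
cover [(0.82, array([ 0.4911, -0.2157,  0.0564]))]
disc_valve []
disc_handle_tip []
bar_valve_a [(0.51, array([ 0.5181, -0.3212,  0.009 ])), (0.47, array([ 0.4925, -0.1083,  0.0109]))]
blue_cap_0 [(0.71, array([ 0.5432, -0.4383,  0.0014]))]
stopper [(0.94, array([0.4678, 0.0254, 0.0003]))]
salve_jar [(0.71, array([ 0.6649, -0.3577,  0.0014]))]
dome_bottle_a [(0.76, array([ 0.6687, -0.2619,  0.0008]))]
```

View pics/top.png

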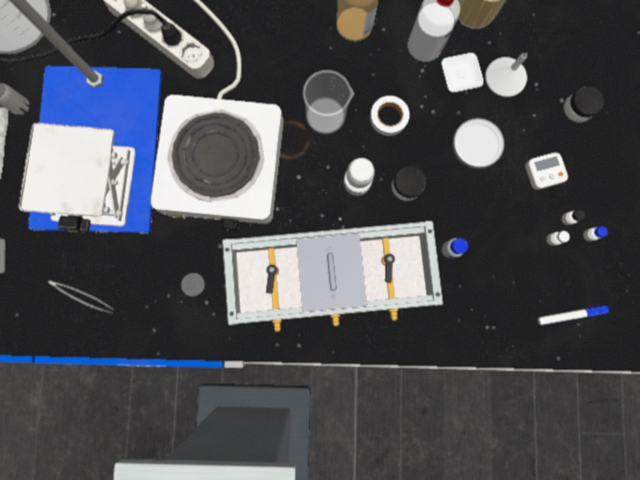

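View pics/scene.png

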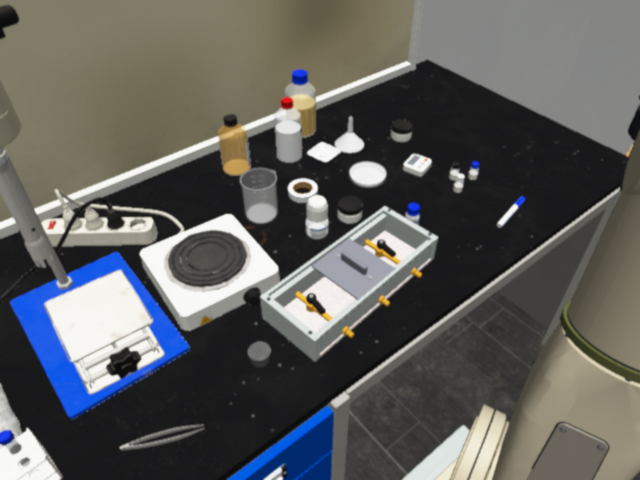

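The disc valve is the middle one: the cover sits at the box centre, top image (331,271), with bar handles at (271,275) and (389,262). The stopper is at (192,284) and the blue cap at (458,246). I'll push the cover to -y, away from the side the handle swings to. First I'll move above it with the fingers shut and the tool x axis along box +y.

move_arm(plan=[0,0,-1.352,0.403,-0.296,0.05,0,0,0,-1.352,0.403,-0.296,0.05,0,0,0,-1.352,0.403,-0.296,0.05,0,0,0,-1.352,0.403,-0.296,0.05,0,0,0,-1.352,0.403,-0.296,0.05,0,0,0,-1.352,0.403,-0.296,0.05,0,0,0,-1.352,0.403,-0.296,0.05,0,0,0,-1.352,0.403,-0.296,0.05,0,0,0,-1.352,0.403,-0.296,0.05,0,0,0,-1.352,0.403,-0.296,0.05,0,0,0,-1.352,0.403,-0.296,0.05,0,0,0,-1.352,0.403,-0.296,0.05,0])

```text
clock: 2.5
position: [0.4879, -0.1805, 0.3548]
ee_rot: [0.667, 0.745, -0.0, 0.0]
ft_force: [-0.4, -0.3, -0.0]
grip_width: -0.002
grasp_force: 0.0
```

```bash
python3 - <<'E'
from h import *
np.set_printoptions(precision=4,suppress=True)
p=wristpic();save(p,'w1');print(np.array(p['mount']),p['fx'])
o=manip.get_obs();print(o['joint_pos'],T(o)[:3,:3])
for l in('valve_box','cover','disc_valve','disc_handle_tip','bar_valve_a'):
    print(l,[(round(d['conf'],2),w(p,d['position'])) for d in manip.tip_of(p,l)[:3]])
E
```

```text
[[-0.0001 -0.9643 -0.2648  0.0661]
 [ 1.      0.0001 -0.0005  0.0004]
 [ 0.0005 -0.2648  0.9643  0.03  ]
 [ 0.      0.      0.      1.    ]] 333.14115809676156
[ 0.7616  0.1793 -0.5449  1.7792  0.0994  1.21    0.3007] [[-0.1118  0.9937  0.0001]
 [ 0.9937  0.1118 -0.0004]
 [-0.0004  0.     -1.    ]]
valve_box []
cover [(0.72, array([ 0.496 , -0.2184,  0.0577]))]
disc_valve []
disc_handle_tip []
bar_valve_a [(0.81, array([ 0.4937, -0.1083,  0.0144]))]
```

View pics/w1.png

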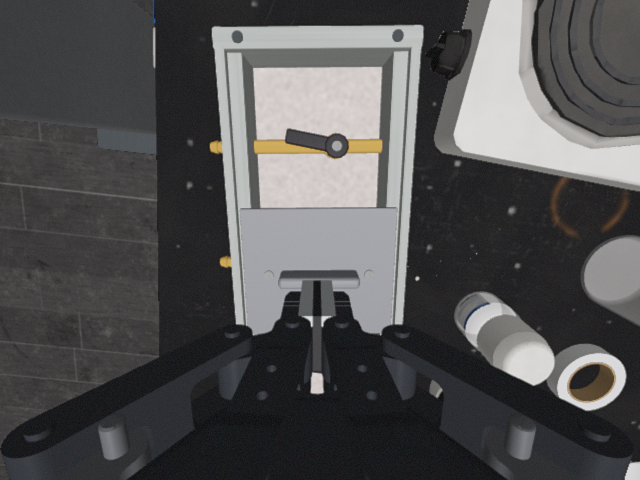

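The view is square with the box: rib top at (318,283), about 35 mm toward -y from the TCP, and the left bar valve at (337,146). I'll lower next to the rib, then push.

move_arm(plan=[0,0,0,0,0,0.06,0,0,0,0,0,0,0.1,0,0,0,0,0,0,0.113,0,0,0,0,0,0,0.113,0,0,0,0,-0.01,0,0.113,0,0,0,0,-0.02,0,0.113,0,0,0,0,-0.03,0,0.113,0,0,0,0,-0.04,0,0.113,0])

```text
clock: 3.8
position: [0.4932, -0.2196, 0.2421]
ee_rot: [0.666, 0.746, 0.0, 0.0]
ft_force: [0.1, 3.2, 2.7]
grip_width: 0.002
grasp_force: 1.5
```

move_arm(plan=[0,0,0,-0.01,0,0,0,0,0,0,-0.02,0,0,0,0,0,0,-0.035,0,0,0,0,0,0,-0.05,0,0,0,0,0,0,-0.062,0,0,0,0,0,0,-0.072,0,0,0,0,0,0,-0.079,0,0,0,0,0,0,-0.083,0,0,0,0,0,0,-0.083,0,0,0,0,0,0,-0.07,0,0,0,0,0,0,-0.055,0,-0.03,0,0,0,0,-0.045,0,-0.1,0])

```text
clock: 5.3
position: [0.4972, -0.2631, 0.3322]
ee_rot: [0.665, 0.747, -0.001, -0.003]
ft_force: [0.8, -1.5, 0.5]
grip_width: -0.002
grasp_force: 0.0
```

```bash
python3 - <<'E'
from h import *
np.set_printoptions(precision=4,suppress=True)
p=wristpic();save(p,'w2')
q=manip.camera('scene');q['cam_to_world']=np.array(q['cam_to_world'])
t=manip.camera('top');t['cam_to_world']=np.array(t['cam_to_world'])
o=manip.get_obs();print(o['position'],o['ft_force'],T(o)[:3,:3])
for r in (p,q,t):
 for l in('cover','disc_valve','disc_handle_tip','bar_valve_a'):
    print(l,[(round(d['conf'],2),w(r,d['position'])) for d in manip.tip_of(r,l)[:3]])
E
```

```text
[ 0.4991 -0.2637  0.337 ] [-0.9212 -0.3039  0.1215] [[-0.1151  0.9933  0.0051]
 [ 0.9933  0.1152 -0.0036]
 [-0.0042  0.0047 -1.    ]]
cover []
disc_valve [(0.57, array([ 0.5059, -0.2135,  0.0086]))]
disc_handle_tip [(0.58, array([ 0.4703, -0.2128,  0.0448]))]
bar_valve_a [(0.96, array([ 0.497 , -0.1041,  0.0133]))]
cover [(0.91, array([ 0.5063, -0.3209,  0.0551]))]
disc_valve [(0.61, array([ 0.5071, -0.214 ,  0.0096]))]
disc_handle_tip [(0.52, array([ 0.4714, -0.2159,  0.0424]))]
bar_valve_a [(0.61, array([ 0.4919, -0.107 ,  0.01  ])), (0.45, array([ 0.5071, -0.2143,  0.008 ]))]
cover []
disc_valve [(0.82, array([ 0.5049, -0.2126,  0.0132]))]
disc_handle_tip [(0.69, array([0.4679, 0.0334, 0.0004])), (0.65, array([ 0.4752, -0.2165,  0.046 ]))]
bar_valve_a [(0.6, array([ 0.4964, -0.1071,  0.0076]))]
```

View pics/w2.png

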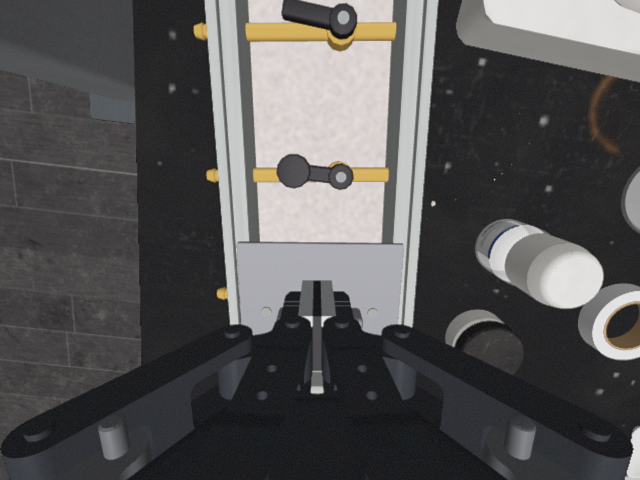

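The disc handle is uncovered: disc at (293,171), axis at (340,177), cover edge at row 243, about 52 mm from the axis. I'll go down between the cover edge and the disc.

move_arm(plan=[0,0,0,0.018,-0.023,0,0,0,0,0,0.018,-0.023,0,0,0,0,0,0.018,-0.023,0.03,0])

```text
clock: 6.42
position: [0.4743, -0.2502, 0.3054]
ee_rot: [0.666, 0.746, 0.0, 0.003]
ft_force: [-0.2, -1.1, -0.1]
grip_width: 0.001
grasp_force: 0.0
```

```bash
cat > rel.py <<'E'
from h import *
np.set_printoptions(precision=4,suppress=True)
o=manip.get_obs();d=np.array(o['position'])-[0.506,-0.2134,0]
M=T(o)
print(o['clock'],'boxx',d[:2]@[.9937,.112],'boxy',d[:2]@[-.112,.9937],'tipz',o['position'][2]-.173,o['ft_force'],M[:3,2])
E
python3 rel.py
```

```text
6.425 boxx -0.035607007933215654 boxy -0.03301279508384639 tipz 0.13242406369540444 [-0.1625 -1.0872 -0.0764] [ 0.0044 -0.003  -1.    ]
```

move_arm(plan=[0,0,0,0.002,0,0.04,0,0,0,0,0.002,0,0.075,0,0,0,0,0.002,0,0.095,0,0,0,0,0.002,0,0.095,0,0,0,0,0.002,0,0.095,0])

```text
clock: 7.05
position: [0.4737, -0.2479, 0.2095]
ee_rot: [0.666, 0.746, 0.0, 0.001]
ft_force: [0.2, -0.4, -0.1]
grip_width: 0.003
grasp_force: 0.0
```

```bash
python3 rel.py
```

```text
7.05 boxx -0.03596216046817382 boxy -0.03066252141595822 tipz 0.036524612210622864 [ 0.1789 -0.3912 -0.1471] [ 0.0013 -0.0006 -1.    ]
```

move_arm(plan=[0,0,0,0.011,-0.001,0,0,0,0,0,0.023,-0.002,0,0,0,0,0,0.033,-0.002,0,0,0,0,0,0.043,-0.002,0,0,0,0,0,0.053,-0.002,0,0,0,0,0,0.061,-0.001,0,0,0,0,0,0.065,0.003,0,0,0,0,0,0.066,0.008,0,0,0,0,0,0.066,0.008,0,0])

```text
clock: 8.18
position: [0.4738, -0.1808, 0.2083]
ee_rot: [0.665, 0.746, 0.0, -0.0]
ft_force: [-1.5, 0.1, 0.3]
grip_width: -0.004
grasp_force: 0.6
```

```bash
python3 rel.py; python3 - <<'E'
from h import *
p=wristpic();save(p,'w3')
E
```

```text
8.175 boxx -0.028301522762364594 boxy 0.03600045244750756 tipz 0.03533158834557673 [-1.5349  0.0986  0.3425] [-0.0002  0.0006 -1.    ]
```

View pics/w3.png

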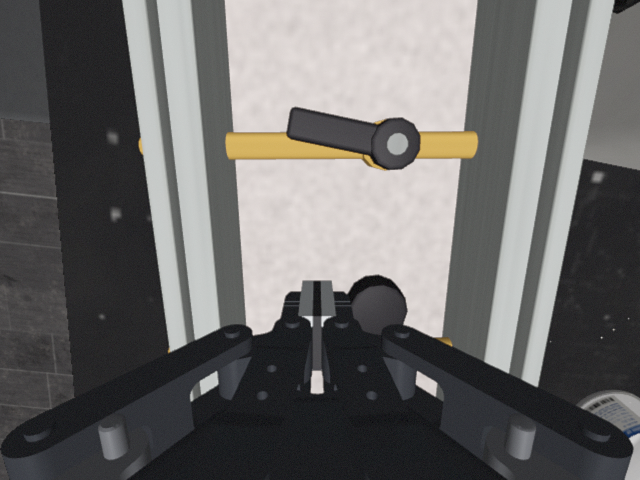

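The disc at (378,303) is in contact with the fingers and nearly shut. I'll keep pushing gently toward the stop.

move_arm(plan=[0,0,0,0,0.003,0,0,0,0,0,0,0.005,0,0,0,0,0,0,0.005,0,0])

```text
clock: 8.6
position: [0.4783, -0.1807, 0.2084]
ee_rot: [0.666, 0.746, -0.0, -0.0]
ft_force: [-4.0, 2.0, 0.6]
grip_width: -0.003
grasp_force: 1.9
```

move_arm(plan=[0,0,0,0,0.003,0,0,0,0,0,0,0.004,0,0,0,0,0,0,0.004,0,0])

```text
clock: 8.98
position: [0.4803, -0.1804, 0.2078]
ee_rot: [0.666, 0.746, -0.002, -0.003]
ft_force: [-18.1, 1.7, 10.6]
grip_width: -0.002
grasp_force: 8.7
```

The force has jumped to 18 N, so the handle is on its stop. I'll back off and rise.

move_arm(plan=[0,0,0,0,-0.01,0,0,0,0,0,0,-0.016,0,0,0,0,0,0,-0.016,-0.03,0,0,0,0,0,-0.016,-0.09,0,0,0,0,0,-0.016,-0.15,0,0,0,0,0,-0.016,-0.2,0,0,0,0,0,-0.016,-0.2,0])

```text
clock: 9.85
position: [0.4675, -0.182, 0.413]
ee_rot: [0.666, 0.746, 0.001, 0.004]
ft_force: [0.5, 0.0, -1.0]
grip_width: -0.003
grasp_force: 0.0
```

```bash
python3 - <<'E'
from h import *
np.set_printoptions(precision=4,suppress=True)
p=wristpic();save(p,'w4')
q=manip.camera('scene');q['cam_to_world']=np.array(q['cam_to_world'])
print(manip.get_obs()['ft_force'])
for r in (p,q):
 for l in('cover','disc_valve','disc_handle_tip'):
    print(l,[(round(d['conf'],2),w(r,d['position'])) for d in manip.tip_of(r,l)[:2]])
E
```

```text
[-0.2313  0.0397 -0.2322]
cover [(0.62, array([ 0.5055, -0.2138,  0.0088]))]
disc_valve []
disc_handle_tip [(0.9, array([ 0.4962, -0.1778,  0.045 ]))]
cover [(0.6, array([ 0.5041, -0.3202,  0.0578]))]
disc_valve [(0.75, array([ 0.5073, -0.2115,  0.0079]))]
disc_handle_tip [(0.59, array([ 0.4988, -0.1782,  0.0461]))]
```

View pics/w4.png

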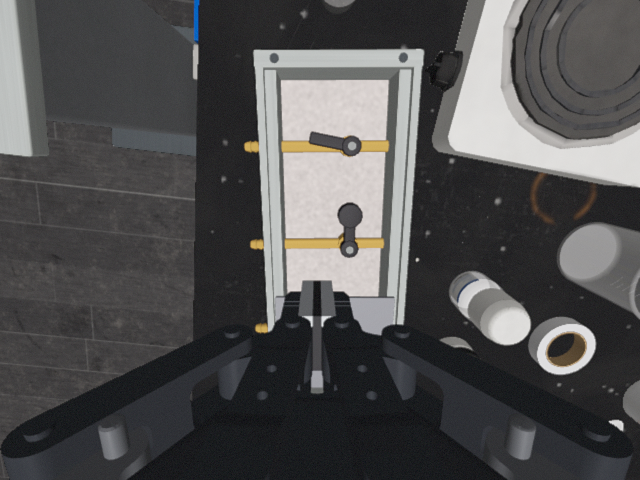

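The lever now points along the box's +y: disc at (350,215), hub at (349,249). I'll check the angle more exactly from dark-pixel rays before handing in.

```bash
python3 - <<'E'
from h import *
p=wristpic();C=p['cam_to_world'];g=p['color'].max(2)
def ray(u,v,z):
    d=C[:3,:3]@[(u-p['cx'])/p['fx'],(v-p['cy'])/p['fy'],1];return C[:3,3]+d*(z-C[2,3])/d[2]
m=(g<110)
pts=[]
for v in range(204,256):
    u=np.where(m[v,325:375])[0]+325
    if len(u): pts.append((u.mean(),v,len(u)))
s=np.array(pts)
s=s[(s[:,1]<240)]
P=np.array([ray(u,v,.046)[:2] for u,v,_ in s])
k=np.polyfit(P[:,1],P[:,0],1)
# rail line: left outer edge of box, bright vs bench
e=[]
for v in range(90,240,5):
    u=np.where(g[v,240:330]>120)[0]; e.append(ray(240+u[0],v,.066)[:2]) if len(u) else 0
E=np.array(e); 
med=np.polyfit(E[:,1],E[:,0],1); r=abs(E[:,0]-np.polyval(med,E[:,1])); E=E[r<=np.median(r)]
b=np.polyfit(E[:,1],E[:,0],1)
print('lever slope',k[0],'box slope',b[0],s[::6])
print('theta',np.pi/2+np.arctan(k[0])-np.arctan(b[0]), 'using yaw .113:',np.pi/2+np.arctan(k[0])+.113)
E
```

```text
lever slope -0.10889801629777557 box slope -0.12200348419095437 [[353.5 206.    8. ]
 [353.5 212.   22. ]
 [354.  218.   25. ]
 [354.5 224.   22. ]
 [354.  230.   11. ]
 [353.5 236.   12. ]]
theta 1.5837292381546975 using yaw .113: 1.5753257391237059
```

The angle measures about 1.57 rad, so the handle is fully shut. The cover is about 107 mm clear.

```bash
python3 -c "
from workcell import manip
print(manip.hand_in())"
```

```text
the job is handed in; nothing more can be done
None
```

The job is handed in, with no verdict returned: the cover is pushed about 107 mm aside, the disc handle is shut against its stop (measured about 1.57 rad), and I saw no plain handle or bystander moved, though I did not re-measure them at the end.

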